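Snap the dust cap onto the filter outlet and keep it pressed

ROBOT

A 7-joint arm with a two-finger parallel gripper is mounted at the origin on a cart in front of the work surface, level with it; the furniture and walls round the work are solid. World frame = base frame: x ahead of the robot, y to its left, z up, the work surface at z = 0. Lengths are in m, angles in rad, forces in N, time in s.
With the tool pointing down it reaches from about 0.4 to 0.85 m from the base axis. Payload 4.4 kg.
Tool frame: the origin (TCP) lies midway between the tips of the shut fingers; the grasp point (between the pads) lies 19 mm behind it; z points along the fingers, y is the direction in which the jaws open and shut (so a half turn about z gives the same grasp; the last joint's range is limited). The gripper opens to 94 mm and grips with 3 to 60 N. Pads are 16 mm wide; open, the fingers measure 119 mm over their backs; the gripper's body (75 mm by 177 mm) begins 78 mm behind the grasp point.
Start: joints at [-1.206, 0.628, 0.038, 1.517, -0.027, 0.996, -0.02], TCP at [0.271, 0.591, 0.205] pointing down, gripper open.
Joint ranges: [-3.06, 3.06], [-0.37, 2.12], [-1.25, 1.32], [0.18, 2.47], [-1.1, 4.24], [0.23, 1.98], [-2.94, 2.94]. Speed limits (rad/s): [2.57, 2.57, 3.14, 3.14, 3.14, 3.14, 3.14].

INTERFACE

Orientations are given as a 3x3 rotation matrix whose columns are the frame's x, y, z axes.
In Python, from station import manip gives the robot as it stands.
- The arm moves only by the tool apply_moves, never from a script. Its argument "rows" is a list of rows, each a list of 6 numbers: the shift along the tool's x, y, z each as a share of 60 cm, from -1 to 1, then the turn, a rotation vector about the tool's x, y, z each as a share of 45 degrees, from -1 to 1. In form: [[dx, dy, dz, rx, ry, rz], ...]. A call has exactly 5 rows; each row is the pose to reach, as a shift and turn from the pose measured when the call began, along the tool's axes at that moment; what a row does not reach only later rows make up. A row lasts 1/12 s, in which the tool goes at most 41.7 mm and 7.16 degrees, less where a joint would pass 70% of its speed; a pose out of reach is approached as far as the arm can. A call with a number of a shift or a turn outside -1 to 1 is refused whole. A call with a gripper value outside its range is refused whole. "gripper" is the closure, from 0 (fully open) to 1 (shut), set as the call begins (left out, the last holds). The fingers move at their own pace and stop on an object; the grip force is fixed at half the most. Time passes only in rows, so rows that repeat a pose let the fingers close, or fill a call up. It gives the time, the measured TCP pose, the force and the opening at its end, in the units of the state.
- manip.sense(): the state, without advancing time (a new reading comes with each control period).
- manip.read_camera(name): name is "side" or "top" or "wrist"; returns the picture (420x560x3 uint8, red, green, blue); there is no depth.
- manip.get_calibration(name): a dict with "mtx" (3x3 intrinsics, pixels), "rvec" (rotation vector, rad) and "tvec" (3), from world to camera coordinates, as OpenCV has them. Camera axes: x right, y down, z forward; pixel columns grow to the right and rows downward; lengths in m; the calibration is good to about 2 mm. The wrist camera is an equidistant fisheye: a pixel r from the principal point sees the ray r / f radians off the axis. A picture is of the moment at which its call begins: read the wrist's pose just before it. get_calibration takes no time and is no camera call; for the wrist camera it gives the pose at the moment of the call.
- manip.hand_in(): hands the job in, once; it reports no verdict.
The state is a dict: "t": time; "q": joint angles; "joint_velocities": joint speeds; "joint_efforts": joint torques, N m; "eef_pos": TCP position; "orientation": TCP orientation; "force": force on the tool from outside, world axes, zero at the start; "torque": the same for the moment, N m; "gripper_width": finger opening in m.
Only numpy, scipy, OpenCV 4.12 (cv2) and the standard library are available. Lean on these libraries where they do the work, as an engineer would, in place of code of your own. Each camera call takes 0.05 s, during which the arm holds its last target.

TASK

Take the blue snap cap and push it straight down onto the outlet stud of the filter head with the blue collar, through the click, until it sits fully home on the collar. Do not let go and do not stop pressing after the click: finish with the gripper still holding the cap and pushing it down with at least 5 N (about 15 N is good). Leave the red cap, the red filter head and the other things on the worktop alone.

Things in the scene. Friction and masses are not known exactly. Their poses are not given: they have to be found in the camera images.
- cap_blue_center (a point): Blue round ribbed snap cap, white disc on top, standing open side down: 42 mm across, 38 mm high, 40 g. Hollow below (bore 36 mm, 25 mm deep; an inward lip at the lower edge leaves a 26 mm opening), top 13 mm solid. This point: its centre, 19 mm above its lower edge; z is its axis, up. Fully home, it lies 4.5 mm below the tip of the stud.
- spigot_blue_tip (a point): Fixed filter head, 72 mm across the foot, with a blue collar and above it an upright white stud 24 mm across (18 mm at its tip). This point: centre of the stud's top, 81.5 mm above the worktop, 23.5 mm above the collar's flat top; z up. Four sprung steel bumps stand 3 mm out of the stud, 13 mm below this point.
- spigot_blue_collar (a point): Centre of the flat top of the blue collar (48 mm across), 58 mm above the worktop, on the stud's axis. The cap's lower edge ends here. It meets the bumps about 16 mm higher, needs about 8 to 15 N to pass them, then the force drops (the click); pushing on, it comes to rest here and the force rises again.
- cap_red_center (a point): Red round ribbed snap cap, white disc on top, standing open side down: 42 mm across, 38 mm high, 40 g. Hollow below (bore 36 mm, 25 mm deep; an inward lip at the lower edge leaves a 26 mm opening), top 13 mm solid. This point: its centre, 19 mm above its lower edge; z is its axis, up. To be left alone.
- spigot_red_tip (a point): Fixed filter head, 72 mm across the foot, with a red collar and above it an upright white stud 24 mm across (18 mm at its tip). This point: centre of the stud's top, 81.5 mm above the worktop, 23.5 mm above the collar's flat top; z up. Four sprung steel bumps stand 3 mm out of the stud, 13 mm below this point. To be left alone.
- tea_tin: Bystander: green and grey lidded tea tin, 74 mm across, 92 high; origin at the centre of its underside.
- tea_strainer: Bystander: steel mesh tea strainer cup, 82 mm across, 61 high; origin at the centre of its underside.
- cap_grey: Bystander: flat dark grey screw cap of a bottle, 69 mm across, 24 high (no part of this job); origin at the centre of its underside.
- teaspoon: Bystander: small steel spoon, 132 mm long; origin at the centre of its underside.
- ball_valve: Bystander: brass ball valve with a red lever, 115 mm long, 49 high; origin at the centre of its underside.
- ptfe_tape: Bystander: white roll of tape lying flat, 52 mm across, 15 high; origin at the centre of its underside.
Mind the look-alikes: they are no part of the job. Of the things that look like the part that bears cap_blue_center, take the one that is farthest to the robot's right at the start.

How it is judged:
By the outcome, as a careful person would: the job done as asked, in the order asked, and still so for the second after the job is handed in, while the arm keeps its last pose, push and grip.
It also fails if it takes over 56 s, if anything falls off the work surface, if the arm or the gripper's body presses on something with over 40 N, if the wrist force passes 120 N, or if a joint passes its speed limit or range.

## Working session

There is one attempt and no reset: what is moved stays moved. The work goes in short steps, Python scripts to look and compute and a tool call to move; the robot and the scene stay as the last step left them, time stands still between calls to the robot, and variables do not carry over. Pictures are saved under pics/ and viewed, and the job is handed in when it is done.

Besides the shell and the picture viewer there is one more tool, called after "Emit:" as a command line: name --pt "numbers of a row" for each row, then --argument value for the rest. apply_moves: Moves the arm, as the interface text tells. Its arguments: {"type":"object","properties":{"rows":{"type":"array","items":{"type":"array","items":{"type":"number"}}},"gripper":{"type":"number"}},"required":["rows"]}

```bash
ls; mkdir -p pics; python3 - <<'E'
from station import manip
import cv2
s=manip.sense(); print(s)
for n in ["side","top","wrist"]:
    print(n,manip.get_calibration(n))
    im=manip.read_camera(n); cv2.imwrite(f"pics/{n}0.png",cv2.cvtColor(im,cv2.COLOR_RGB2BGR))
E
```

```text
pics
{'t': 0.0, 'q': array([-1.20580931,  0.62930125,  0.03846096,  1.51833916, -0.02696949,
        0.99624083, -0.01999807]), 'joint_velocities': array([ 0.00077747, -0.00215981,  0.00104628, -0.00095353, -0.00051498,
       -0.00050813,  0.00037065]), 'joint_efforts': array([-5.51780413e-04, -5.49728537e+01,  1.14358641e+00, -1.86637276e+01,
       -5.22383535e-02,  2.35933374e-02,  1.02902916e-04]), 'eef_pos': array([0.27115995, 0.5900458 , 0.20459275]), 'orientation': array([[-9.08638996e-01,  4.17581971e-01, -6.87231904e-04],
       [ 4.17582533e-01,  9.08637533e-01, -1.63137252e-03],
       [-5.67870518e-05, -1.76930473e-03, -9.99998433e-01]]), 'force': array([0.67370689, 0.10518551, 0.47808978]), 'torque': array([-0.00545282,  0.02723519, -0.07929893]), 'gripper_width': 0.09415952197229874}
side {'mtx': array([[515.45180795,   0.        , 275.21091613],
       [  0.        , 515.45180795, 209.46964904],
       [  0.        ,   0.        ,   1.        ]]), 'rvec': array([ 2.28685349, -0.44474372,  0.19456496]), 'tvec': array([-0.45542514,  0.2127864 ,  1.48256411])}
top {'mtx': array([[489.39303566,   0.        , 281.18274311],
       [  0.        , 489.39303566, 206.23986401],
       [  0.        ,   0.        ,   1.        ]]), 'rvec': array([ 2.11486382, -2.1478401 ,  0.18099607]), 'tvec': array([0.03015927, 0.54172186, 1.57574799])}
wrist {'mtx': array([[325.1922621 ,   0.        , 276.00930192],
       [  0.        , 325.1922621 , 206.99500541],
       [  0.        ,   0.        ,   1.        ]]), 'rvec': array([-2.44126391, -1.56407217, -0.21810047]), 'tvec': array([-0.64909542, -0.02790797,  0.39155121])}
```

View pics/side0.png

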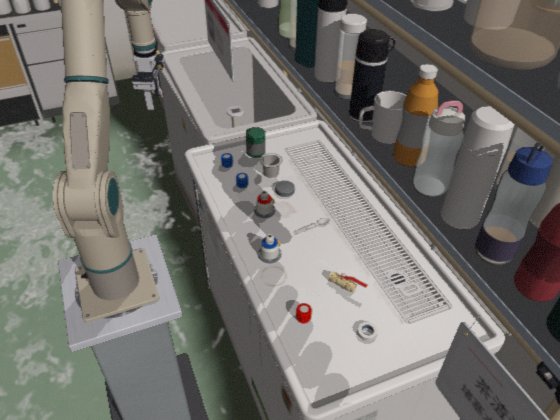

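View pics/top0.png

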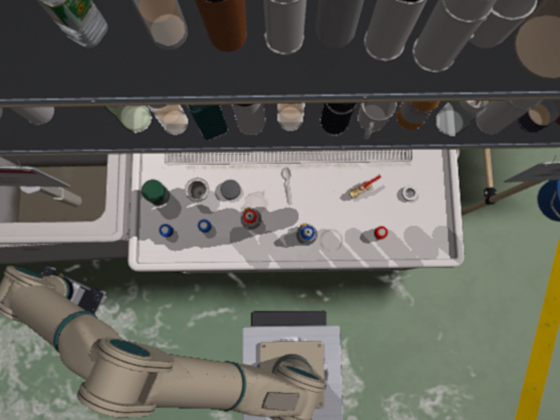

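View pics/wrist0.png

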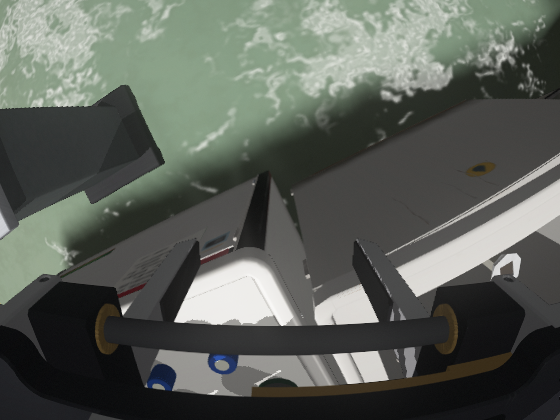

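```bash
cat > h.py <<'E'
import numpy as np, cv2
from station import manip
def ray(n,px):
    c=manip.get_calibration(n); K=c["mtx"]; R=cv2.Rodrigues(np.array(c["rvec"]))[0]; t=np.array(c["tvec"]).ravel()
    p=np.array(px,float)
    if n=="wrist":
        d=np.array([(p[0]-K[0,2])/K[0,0],(p[1]-K[1,2])/K[1,1]]); r=np.hypot(*d)
        v=np.array([*(d/r*np.sin(r)),np.cos(r)]) if r>1e-9 else np.array([0,0,1.])
    else: v=np.linalg.inv(K)@[p[0],p[1],1]
    return -R.T@t, R.T@v
def atz(n,px,z):
    o,d=ray(n,px); return o+d*(z-o[2])/d[2]
def proj(n,X):
    c=manip.get_calibration(n); K=c["mtx"]; R=cv2.Rodrigues(np.array(c["rvec"]))[0]; t=np.array(c["tvec"]).ravel()
    x=R@np.array(X,float)+t
    if n=="wrist":
        r=np.hypot(x[0],x[1]); th=np.arctan2(r,x[2]); return K[:2,2]+K[0,0]*th*x[:2]/r
    return (K@x/x[2])[:2]
def crop(src,out,x0,y0,w,h,k):
    im=cv2.imread(src)[y0:y0+h,x0:x0+w]; cv2.imwrite(out,cv2.resize(im,None,fx=k,fy=k,interpolation=cv2.INTER_CUBIC))
E
python3 - <<'E'
from h import *
crop("pics/top0.png","pics/c1.png",140,170,200,90,4)
crop("pics/side0.png","pics/c2.png",210,120,100,150,4)
for p,z in [((167,229),.038),((205,225),.038),((308,233),.0815),((250,216),.0815),((381,232),.038)]: print(p,atz("top",p,z))
for p,z in [((227,158),.038),((243,178),.038),((269,238),.0815)]: print(p,atz("side",p,z))
E
```

```text
(167, 229) [0.47312665 0.4006024  0.038     ]
(205, 225) [0.48450711 0.27501039 0.038     ]
(308, 233) [ 0.44752589 -0.063011    0.0815    ]
(250, 216) [0.5056544  0.12301057 0.0815    ]
(381, 232) [ 0.45214112 -0.30630067  0.038     ]
(227, 158) [0.4650345  0.39729918 0.038     ]
(243, 178) [0.48085083 0.26928843 0.038     ]
(269, 238) [ 0.44398085 -0.0684792   0.0815    ]
```

View pics/c1.png

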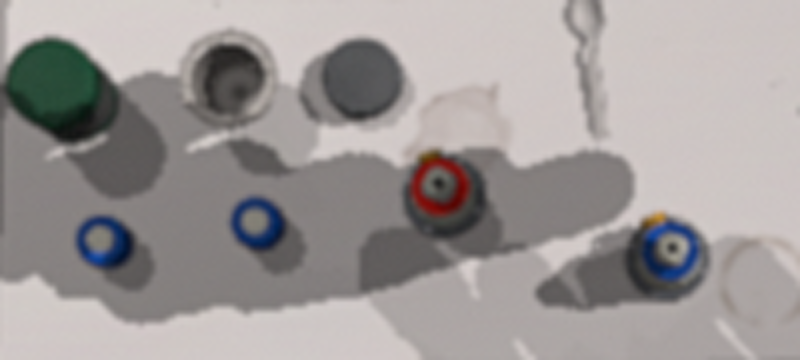

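View pics/c2.png

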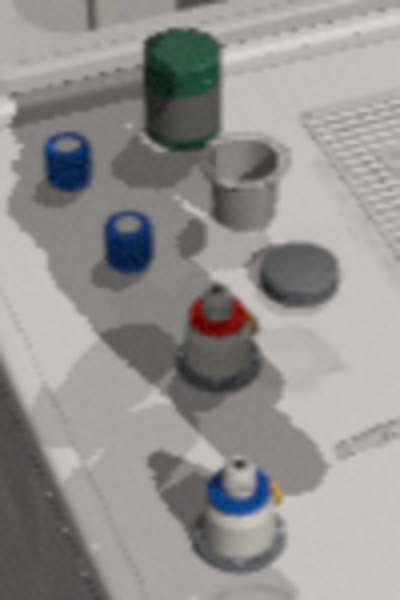

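```bash
cat >> h.py <<'E'
def tri(obs):
    A=[];b=[]
    for n,p in obs:
        o,d=ray(n,p); d=d/np.linalg.norm(d); P=np.eye(3)-np.outer(d,d); A.append(P); b.append(P@o)
    return np.linalg.solve(sum(A),sum(b))
def go(X,Rt=None):
    s=manip.sense(); R=s["orientation"]; d=R.T@(np.array(X)-s["eef_pos"])/.6
    w=np.zeros(3) if Rt is None else cv2.Rodrigues(R.T@Rt)[0].ravel()/np.deg2rad(45)
    print("t",s["t"],"pos",s["eef_pos"].round(4),"share",d.round(4),w.round(4),"F",s["force"].round(2),"w",round(s["gripper_width"],4))
E
python3 - <<'E'
from h import *
print(tri([("top",(204.8,225.2)),("side",(242.2,175.2))]),atz("top",(204.8,225.2),.038),atz("side",(242.2,175.2),.038))
print(tri([("top",(308.2,231.7)),("side",(269.6,235.6))]),atz("top",(308.2,231.7),.0815),atz("side",(269.6,235.6),.0815))
go([.483,.274,.205])
E
```

```text
[0.48147965 0.27458069 0.04647424] [0.48384955 0.27566541 0.038     ] [0.48333899 0.28465818 0.038     ]
[ 0.44971764 -0.06318566  0.08471369] [ 0.45171344 -0.06375643  0.0815    ] [ 0.44917991 -0.06008902  0.0815    ]
t 0.15 pos [0.2712 0.5902 0.2048] share [-5.408e-01 -3.315e-01  1.000e-04] [0. 0. 0.] F [ 0.2  -0.02 -0.07] w 0.094
```

Things that could be taken for the blue cap in the top view are the left blue cap (167,229), the right blue cap (205,225) and the blue-collared head (308,232), which is fixed and has a stud. I choose (205,225). The crop shows it is a blue cap with a white disc, and it is the one farther to the robot's right.

Emit:
apply_moves --pt "-0.06 -0.035 0 0 0 0" --pt "-0.12 -0.07 0 0 0 0" --pt "-0.18 -0.11 0 0 0 0" --pt "-0.24 -0.145 0 0 0 0" --pt "-0.3 -0.18 0 0 0 0" --gripper 0

```text
t: 0.57
eef_pos: [0.3891, 0.4166, 0.2048]
orientation: [[-0.909, 0.417, -0.001], [0.417, 0.909, -0.002], [0.0, -0.002, -1.0]]
force: [1.6, 0.3, 0.3]
gripper_width: 0.0941
```

Emit:
apply_moves --pt "-0.06 -0.035 0 0 0 0" --pt "-0.12 -0.07 0 0 0 0" --pt "-0.18 -0.11 0 0 0 0" --pt "-0.2 -0.13 0 0 0 0" --pt "-0.2 -0.13 0 0 0 0"

```text
t: 0.98
eef_pos: [0.4687, 0.2888, 0.2048]
orientation: [[-0.905, 0.426, 0.0], [0.426, 0.905, -0.006], [-0.003, -0.005, -1.0]]
force: [-0.6, -0.9, 0.0]
gripper_width: 0.094
```

```bash
python3 - <<'E'
from h import *
im=manip.read_camera("wrist"); cv2.imwrite("pics/w1.png",im[:,:,::-1])
go([.483,.275,.205]); print(proj("wrist",[.483,.275,.038]),manip.sense()["q"].round(3))
E
```

```text
t 1.0333 pos [0.467  0.2925 0.2048] share [-0.0365 -0.0152 -0.0002] [0. 0. 0.] F [-0.07  1.69  0.28] w 0.0941
[268.3172202 209.8889501] [-0.643  0.488  0.046  1.796 -0.026  0.86   0.549]
```

View pics/w1.png

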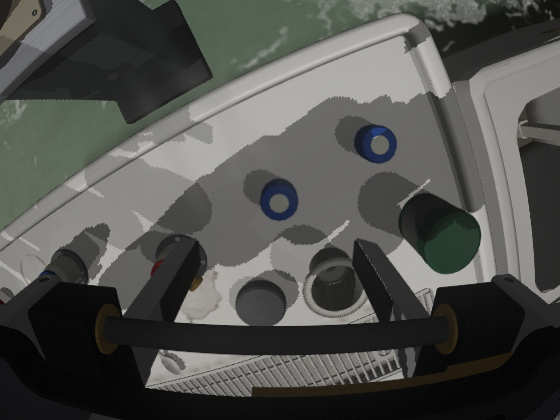

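The wrist view shows the chosen cap's disc near (280,203). The other blue cap is at (380,145), and the strainer and grey cap are below.

```bash
python3 - <<'E'
from h import *
crop("pics/w1.png","pics/c3.png",250,170,60,60,10)
for p in [(279,202),(280,204)]: print(atz("wrist",p,.038))
im=cv2.imread("pics/w1.png"); hsv=cv2.cvtColor(im,cv2.COLOR_BGR2HSV)
m=cv2.inRange(hsv,(105,150,40),(130,255,255)); n,l,st,c=cv2.connectedComponentsWithStats(m)
for i in range(1,n):
    if st[i,4]>50: print(st[i],c[i])
x0,y0=250,170; sub=hsv[y0:y0+60,x0:x0+60]; w=((sub[...,1]<60)&(sub[...,2]>130)).astype('u1')
n,l,st,c=cv2.connectedComponentsWithStats(w)
for i in range(1,n):
    if st[i,4]>20: print(st[i],c[i]+[x0,y0])
E
```

```text
[0.47978293 0.28955512 0.038     ]
[0.48232281 0.28959408 0.038     ]
[370 127  17  14 108] [377.33333333 131.01851852]
[366 140  29  23 189] [381.65608466 154.36507937]
[262 193  29  27 155] [271.81290323 208.67096774]
```

View pics/c3.png

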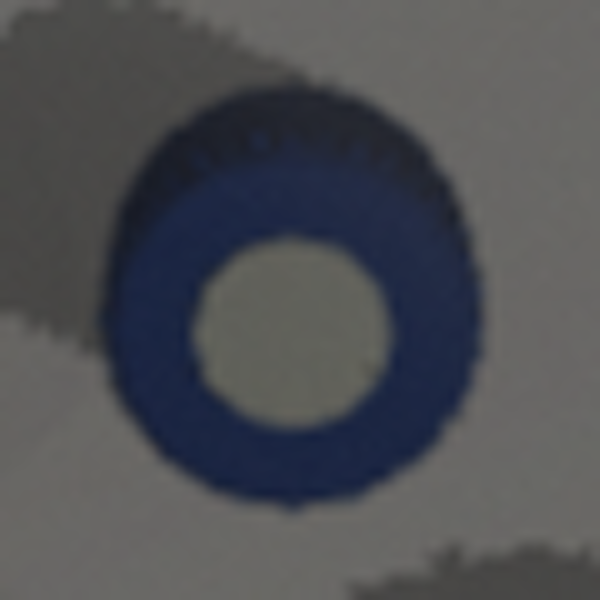

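```bash
cat >> h.py <<'E'
def snap(n,f):
    c=manip.get_calibration(n); s=manip.sense(); im=manip.read_camera(n); cv2.imwrite(f,im[:,:,::-1]); np.save(f+".npy",np.r_[np.ravel(c["rvec"]),np.ravel(c["tvec"])]); return im[:,:,::-1].copy()
def disc(im,x0,y0,w,h,mn=20,smax=90,vmin=80):
    hsv=cv2.cvtColor(im,cv2.COLOR_BGR2HSV)[y0:y0+h,x0:x0+w]; m=((hsv[...,1]<smax)&(hsv[...,2]>vmin)).astype('u1')
    n,l,st,c=cv2.connectedComponentsWithStats(m)
    return [(st[i].tolist(),(c[i]+[x0,y0]).round(2)) for i in range(1,n) if st[i,4]>mn]
E
python3 - <<'E'
from h import *
print(manip.sense()["joint_velocities"].round(4))
im=snap("wrist","pics/w2.png")
r=disc(im,255,175,50,50); print(r)
im=cv2.imread("pics/w2.png"); crop("pics/w2.png","pics/c4.png",250,170,60,60,10)
for _,c in r: print(c,atz("wrist",c,.038))
go([.483,.275,.205])
E
```

```text
[-0.0584  0.0081 -0.0573 -0.0133 -0.0202 -0.004  -0.0148]
[([0, 0, 50, 50, 954], array([289.36, 200.19])), ([12, 22, 19, 19, 268], array([276.27, 205.87]))]
[289.36 200.19] [0.48136587 0.3036687  0.038     ]
[276.27 205.87] [0.48122202 0.28786709 0.038     ]
t 1.0833 pos [0.4657 0.2951 0.2048] share [-0.0401 -0.0183 -0.0003] [0. 0. 0.] F [-0.24  0.77  0.11] w 0.0941
```

View pics/c4.png

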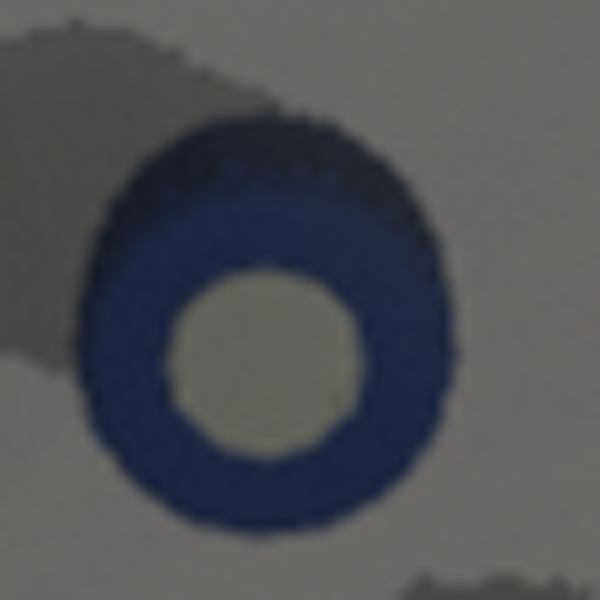

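Emit:
apply_moves --pt "0 0 0 0 0 0" --pt "0 0 0 0 0 0" --pt "0 0 0 0 0 0" --pt "0 0 0 0 0 0" --pt "0 0 0 0 0 0"

```text
t: 1.5
eef_pos: [0.4653, 0.2959, 0.2048]
orientation: [[-0.909, 0.418, -0.001], [0.418, 0.909, -0.001], [0.001, -0.002, -1.0]]
force: [0.2, -0.2, -0.5]
gripper_width: 0.0943
```

```bash
python3 - <<'E'
from h import *
print(manip.sense()["joint_velocities"].round(4))
im=snap("wrist","pics/w3.png")
r=disc(im,255,175,50,50); print(r)
for _,c in r: print(c,atz("wrist",c,.038))
s=manip.sense();print(s["eef_pos"],s["orientation"].round(4))
t=cv2.imread("pics/top0.png"); sd=cv2.imread("pics/side0.png")
for _,c in disc(t,198,218,14,14,3,110,90): print("top",_,c,atz("top",c,.038))
for _,c in disc(sd,234,170,16,10,3,110,90): print("side",_,c,atz("side",c,.038))
crop("pics/side0.png","pics/c5.png",228,160,30,40,15); crop("pics/top0.png","pics/c6.png",188,208,40,40,15)
E
```

```text
[ 0.0053 -0.0022  0.0038  0.0008  0.0001 -0.0001 -0.0001]
[([1, 0, 49, 50, 964], array([292.5 , 194.78])), ([10, 25, 19, 19, 267], array([273.8, 208.7])), ([0, 37, 11, 13, 59], array([257.88, 220.54]))]
[292.5  194.78] [0.47683882 0.30992552 0.038     ]
[273.8 208.7] [0.48268229 0.28464103 0.038     ]
[257.88 220.54] [0.48776345 0.26261228 0.038     ]
[0.46540677 0.29565772 0.20475504] [[-9.084e-01  4.180e-01 -1.400e-03]
 [ 4.180e-01  9.084e-01 -1.500e-03]
 [ 7.000e-04 -2.000e-03 -1.000e+00]]
top [0, 0, 14, 7, 48] [205.04 219.58] [0.50264069 0.27508176 0.038     ]
top [2, 4, 7, 7, 43] [203.12 224.88] [0.48500511 0.2812435  0.038     ]
top [0, 9, 4, 5, 10] [198.8 229.7] [0.46915582 0.29534098 0.038     ]
side [0, 0, 16, 10, 116] [241.41 173.61] [0.48368554 0.29390779 0.038     ]
```

View pics/c5.png

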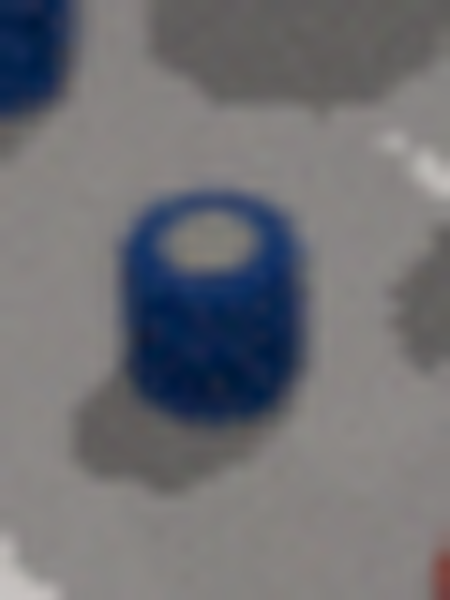

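View pics/c6.png

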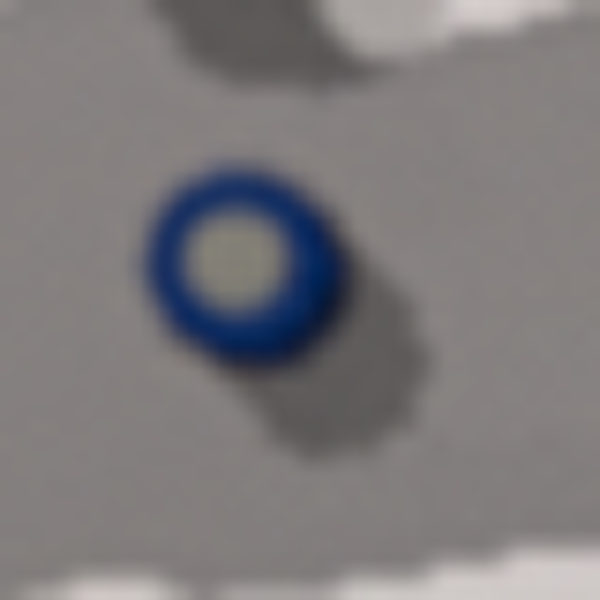

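```bash
python3 - <<'E'
from h import *
go([.483,.284,.11])
E
```

```text
t 1.55 pos [0.4654 0.2957 0.2048] share [-0.0349 -0.0051  0.1579] [0. 0. 0.] F [-0.85 -0.05 -0.05] w 0.0939
```

Emit:
apply_moves --pt "-0.018 -0.002 0.04 0 0 0" --pt "-0.035 -0.005 0.085 0 0 0" --pt "-0.035 -0.005 0.13 0 0 0" --pt "-0.035 -0.005 0.158 0 0 0" --pt "-0.035 -0.005 0.158 0 0 0"

```text
t: 1.97
eef_pos: [0.4807, 0.2826, 0.1066]
orientation: [[-0.908, 0.418, -0.007], [0.418, 0.908, -0.005], [0.004, -0.008, -1.0]]
force: [-0.1, -0.7, -0.2]
gripper_width: 0.0938
```

Emit:
apply_moves --pt "0 0 0 0 0 0" --pt "0 0 0 0 0 0" --pt "0 0 0 0 0 0" --pt "0 0 0 0 0 0" --pt "0 0 0 0 0 0"

```text
t: 2.38
eef_pos: [0.4813, 0.2831, 0.1077]
orientation: [[-0.909, 0.418, -0.005], [0.418, 0.909, -0.004], [0.003, -0.006, -1.0]]
force: [0.5, -0.2, -0.0]
gripper_width: 0.0941
```

```bash
python3 - <<'E'
from h import *
print(manip.sense()["joint_velocities"].round(4))
im=snap("wrist","pics/w4.png"); print(proj("wrist",[.483,.284,.038]),proj("wrist",[.483,.284,.0]))
go([.483,.284,.008])
E
```

```text
[ 0.0012  0.0035  0.0014  0.0048  0.0002 -0.0008  0.0005]
[278.76235998 219.82751178] [278.63740457 207.02472696]
t 2.4333 pos [0.4812 0.283  0.1075] share [-0.0025  0.0037  0.1658] [0. 0. 0.] F [ 1.09 -0.66  0.59] w 0.0941
```

View pics/w4.png

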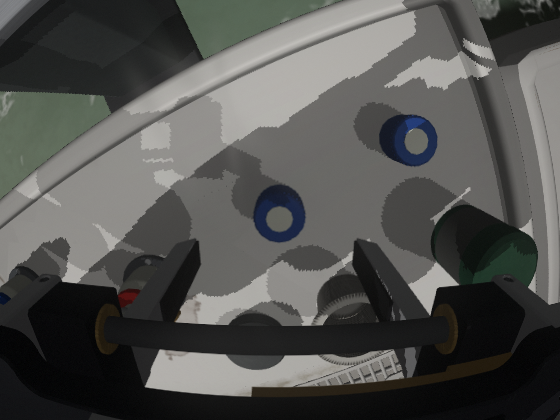

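```bash
python3 - <<'E'
from h import *
im=cv2.imread("pics/w4.png"); 
for _,c in disc(im,262,205,34,24): print(_,c,atz("wrist",c,.038))
Rt=np.array([[-.9085,.418,0],[.418,.9085,0],[0,0,-1.]])
go([.483,.284,.008],Rt)
E
```

```text
[4, 2, 27, 22, 477] [279.11 218.11] [0.48179708 0.28485735 0.038     ]
t 2.4333 pos [0.4812 0.283  0.1075] share [-0.0025  0.0037  0.1658] [-0.0079 -0.0044  0.0002] F [ 1.09 -0.66  0.59] w 0.0941
```

Emit:
apply_moves --pt "0 0.003 0.03 -0.008 -0.004 0" --pt "0 0.003 0.07 -0.008 -0.004 0" --pt "0 0.003 0.11 -0.008 -0.004 0" --pt "0 0.003 0.14 -0.008 -0.004 0" --pt "0 0.003 0.155 -0.008 -0.004 0"

```text
t: 2.85
eef_pos: [0.4805, 0.2837, 0.0128]
orientation: [[-0.909, 0.418, -0.002], [0.418, 0.909, -0.001], [0.002, -0.002, -1.0]]
force: [-0.6, -0.5, -0.9]
gripper_width: 0.0939
```

```bash
python3 - <<'E'
from h import *
Rt=np.array([[-.9085,.418,0],[.418,.9085,0],[0,0,-1.]])
go([.482,.2845,.009],Rt)
E
```

```text
t 2.85 pos [0.4805 0.2837 0.0128] share [-0.0018  0.0022  0.0063] [-0.0025 -0.0021  0.0004] F [-0.55 -0.48 -0.86] w 0.0939
```

Emit:
apply_moves --pt "-0.002 0.002 0.006 -0.002 -0.002 0" --pt "-0.002 0.002 0.006 -0.002 -0.002 0" --pt "-0.002 0.002 0.006 -0.002 -0.002 0" --pt "-0.002 0.002 0.006 -0.002 -0.002 0" --pt "-0.002 0.002 0.006 -0.002 -0.002 0"

```text
t: 3.27
eef_pos: [0.4828, 0.2848, 0.0103]
orientation: [[-0.909, 0.418, 0.001], [0.418, 0.909, 0.001], [-0.001, 0.001, -1.0]]
force: [-0.5, 0.7, -0.5]
gripper_width: 0.0941
```

```bash
python3 - <<'E'
from h import *
im=snap("wrist","pics/w5.png")
Rt=np.array([[-.9085,.418,0],[.418,.9085,0],[0,0,-1.]])
go([.482,.2845,.009],Rt); print(proj("wrist",[.482,.2845,.038]))
E
```

```text
t 3.3167 pos [0.4827 0.2847 0.0102] share [ 0.0009 -0.0008  0.0019] [0.0014 0.0011 0.0003] F [ 0.25 -1.49 -0.25] w 0.0941
[275.64648677 274.28797758]
```

View pics/w5.png

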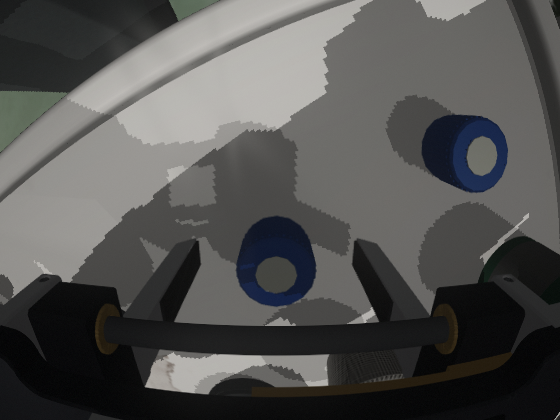

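The cap stands midway between the fingers, its disc at (276,275) as predicted. I'll close the gripper.

Emit:
apply_moves --pt "0.001 -0.001 0.001 0 0 0" --pt "0.001 -0.001 0.001 0 0 0" --pt "0.001 -0.001 0.001 0 0 0" --pt "0.001 -0.001 0.001 0 0 0" --pt "0.001 -0.001 0.001 0 0 0" --gripper 1

```text
t: 3.73
eef_pos: [0.4819, 0.2844, 0.0096]
orientation: [[-0.909, 0.418, 0.001], [0.418, 0.909, 0.001], [-0.001, 0.001, -1.0]]
force: [-0.5, 0.3, 0.6]
gripper_width: 0.0639
```

Emit:
apply_moves --pt "0 0 0 0 0 0" --pt "0 0 0 0 0 0" --pt "0 0 0 0 0 0" --pt "0 0 0 0 0 0" --pt "0 0 0 0 0 0"

```text
t: 4.15
eef_pos: [0.4819, 0.2844, 0.0096]
orientation: [[-0.909, 0.418, 0.001], [0.418, 0.909, 0.001], [-0.001, 0.001, -1.0]]
force: [0.7, 0.5, -0.1]
gripper_width: 0.0418
```

```bash
python3 - <<'E'
from h import *
im=snap("wrist","pics/w6.png"); crop("pics/w6.png","pics/c7.png",200,190,160,120,5)
Rt=np.array([[-.9085,.418,0],[.418,.9085,0],[0,0,-1.]])
go([.482,.2845,.009],Rt); print(manip.sense()["torque"])
for _,c in disc(im,255,250,45,45): print(_,c,atz("wrist",c,.038))
E
```

```text
t 4.2 pos [0.4819 0.2844 0.0095] share [-0.0001  0.0002  0.0009] [0.0014 0.0011 0.0004] F [ 0.27 -0.52  0.12] w 0.0418
[0.00913869 0.01339435 0.00241869]
[15, 33, 25, 12, 199] [280.52 288.28] [0.48971637 0.28314965 0.038     ]
```

View pics/c7.png

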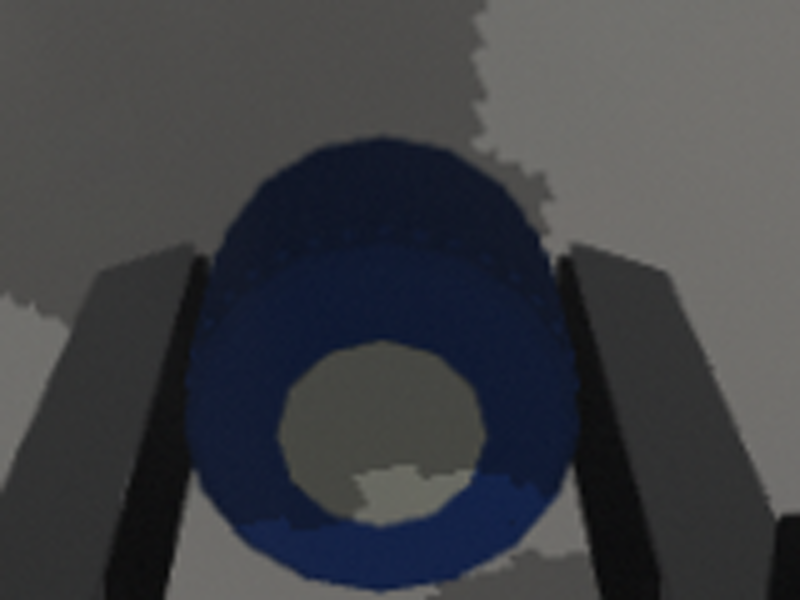

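```bash
python3 - <<'E'
from h import *
s=manip.sense(); P=atz("wrist",(276,276.2),.038); print(P,(s["orientation"].T@(P-s["eef_pos"])).round(4))
E
```

```text
[0.48203035 0.28404569 0.038     ] [-0.0003 -0.0003 -0.0285]
```

Emit:
apply_moves --pt "0 0 -0.02 0 0 0" --pt "0 0 -0.06 0 0 0" --pt "0 0 -0.12 0 0 0" --pt "0 0 -0.18 0 0 0" --pt "0 0 -0.24 0 0 0"

```text
t: 4.62
eef_pos: [0.4813, 0.284, 0.1557]
orientation: [[-0.909, 0.418, 0.001], [0.418, 0.909, 0.0], [-0.001, 0.001, -1.0]]
force: [1.4, -0.4, -0.4]
gripper_width: 0.0416
```

Emit:
apply_moves --pt "0 0 -0.04 0 0 0" --pt "0 0 -0.04 0 0 0" --pt "0 0 -0.04 0 0 0" --pt "0 0 -0.04 0 0 0" --pt "0 0 -0.04 0 0 0"

```text
t: 5.03
eef_pos: [0.4802, 0.2833, 0.1785]
orientation: [[-0.909, 0.418, -0.002], [0.418, 0.909, -0.001], [0.001, -0.002, -1.0]]
force: [-0.4, 0.5, -0.2]
gripper_width: 0.0416
```

```bash
python3 - <<'E'
from h import *
Rt=np.array([[-.9085,.418,0],[.418,.9085,0],[0,0,-1.]])
go([.449,-.063,.18],Rt); im=snap("wrist","pics/w7.png"); crop("pics/w7.png","pics/c8.png",200,190,160,120,5)
E
```

```text
t 5.0333 pos [0.4802 0.2833 0.1785] share [-0.194  -0.5461 -0.0018] [-0.0022 -0.0012  0.0003] F [-0.44  0.46 -0.25] w 0.0416
```

View pics/c8.png

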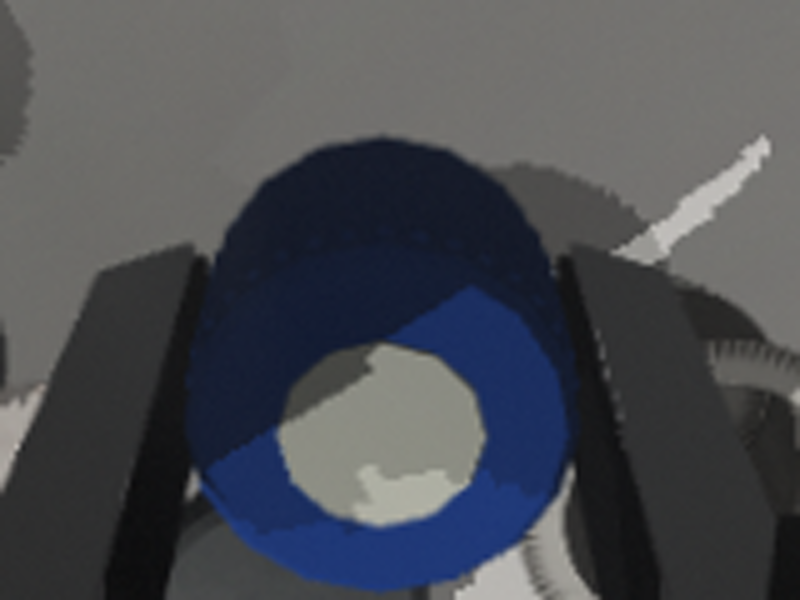

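Emit:
apply_moves --pt "-0.015 -0.026 0 -0.002 -0.001 0" --pt "-0.04 -0.07 0 -0.002 -0.001 0" --pt "-0.07 -0.12 0 -0.002 -0.001 0" --pt "-0.1 -0.174 0 -0.002 -0.001 0" --pt "-0.13 -0.226 0 -0.002 -0.001 0"

```text
t: 5.5
eef_pos: [0.4934, 0.1258, 0.1772]
orientation: [[-0.909, 0.417, -0.003], [0.417, 0.909, -0.001], [0.002, -0.002, -1.0]]
force: [0.5, -0.5, -1.1]
gripper_width: 0.0419
```

```bash
python3 - <<'E'
from h import *
Rt=np.array([[-.9085,.418,0],[.418,.9085,0],[0,0,-1.]])
go([.514,-.092,.18],Rt); print(manip.sense()["q"].round(2))
E
```

```text
t 5.5 pos [0.4934 0.1258 0.1772] share [-0.1826 -0.3156 -0.0044] [-0.0031 -0.0029  0.0015] F [ 0.49 -0.53 -1.1 ] w 0.0419
[-0.33  0.47  0.04  1.94 -0.03  0.74  0.86]
```

Emit:
apply_moves --pt "-0.03 -0.052 -0.004 -0.003 -0.003 0" --pt "-0.06 -0.104 -0.004 -0.003 -0.003 0" --pt "-0.09 -0.155 -0.004 -0.003 -0.003 0" --pt "-0.12 -0.207 -0.004 -0.003 -0.003 0" --pt "-0.15 -0.26 -0.004 -0.003 -0.003 0"

```text
t: 5.92
eef_pos: [0.5093, -0.0551, 0.1785]
orientation: [[-0.909, 0.417, -0.003], [0.417, 0.909, 0.0], [0.002, -0.001, -1.0]]
force: [-0.1, -0.3, -0.4]
gripper_width: 0.0419
```

Emit:
apply_moves --pt "-0.02 -0.035 0 0 0 0" --pt "-0.025 -0.045 0 0 0 0" --pt "-0.03 -0.052 0 0 0 0" --pt "-0.03 -0.052 0 0 0 0" --pt "-0.03 -0.052 0 0 0 0"

```text
t: 6.33
eef_pos: [0.5124, -0.0892, 0.178]
orientation: [[-0.91, 0.415, -0.004], [0.415, 0.91, 0.001], [0.004, -0.0, -1.0]]
force: [0.1, 0.5, -0.7]
gripper_width: 0.0418
```

Emit:
apply_moves --pt "0 0 0 0 0 0" --pt "0 0 0 0 0 0" --pt "0 0 0 0 0 0" --pt "0 0 0 0 0 0" --pt "0 0 0 0 0 0"

```text
t: 6.75
eef_pos: [0.5125, -0.0887, 0.1781]
orientation: [[-0.91, 0.414, -0.003], [0.414, 0.91, 0.001], [0.004, -0.0, -1.0]]
force: [0.1, -0.7, -1.0]
gripper_width: 0.0417
```

```bash
python3 - <<'E'
from h import *
im=snap("wrist","pics/w8.png")
Rt=np.array([[-.9085,.418,0],[.418,.9085,0],[0,0,-1.]])
go([.449,-.063,.12],Rt); print(proj("wrist",[.45,-.063,.0815]))
snap("top","pics/t8.png")
E
```

```text
t 6.8 pos [ 0.5125 -0.0889  0.1781] share [ 0.1138 -0.0045  0.0972] [-0.0003 -0.0047  0.0047] F [0.68 0.72 0.09] w 0.0417
[273.36942424 131.94626274]
```

View pics/w8.png

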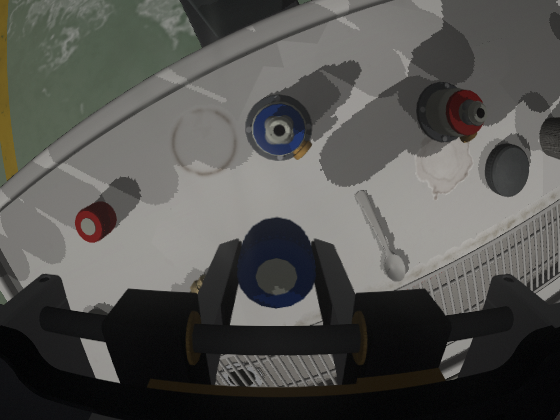

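The wrist view shows the blue-collared head with its stud near (280,130) and the held cap at (277,275). The red head at (465,112) and the red cap at (95,222) are clear of the path.

```bash
python3 - <<'E'
from h import *
crop("pics/w8.png","pics/c9.png",245,95,70,70,9)
crop("pics/t8.png","pics/c10.png",290,212,40,40,14)
crop("pics/side0.png","pics/c11.png",250,225,40,40,14)
E
```

```text
(no output)
```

View pics/c9.png

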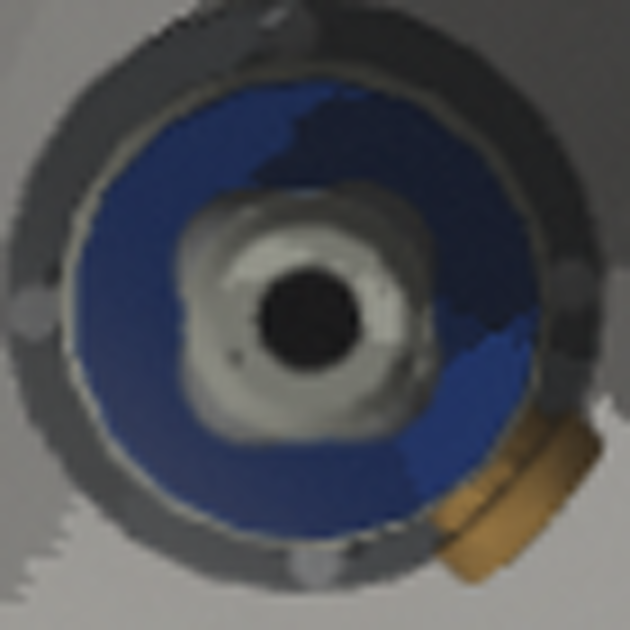

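View pics/c10.png

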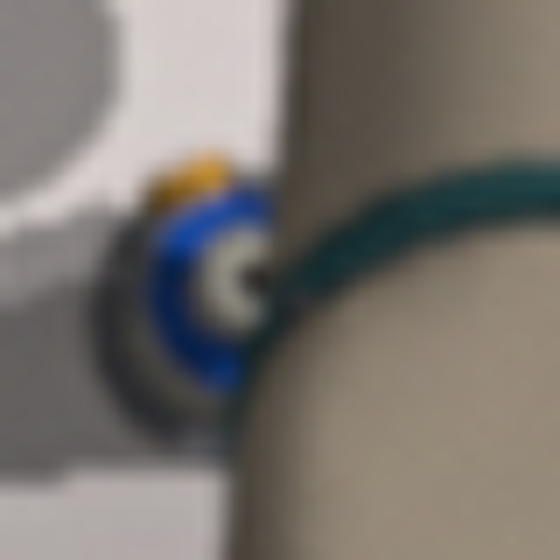

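View pics/c11.png

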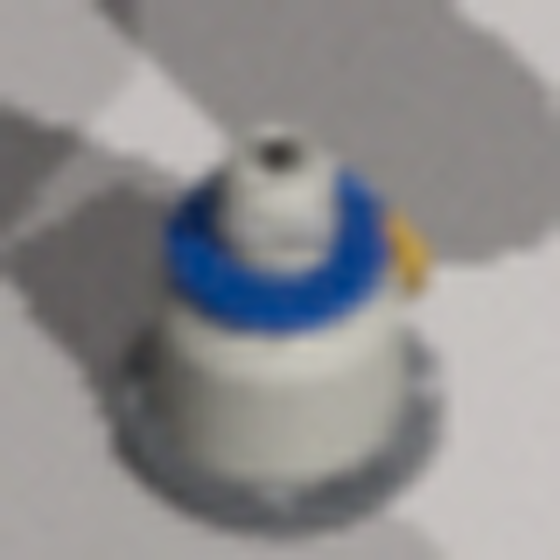

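```bash
python3 - <<'E'
from h import *
print("w",atz("wrist",(278.8,129.9),.0815),"collar",atz("wrist",(278.8,128.8),.058))
print("t",atz("top",(307.9,231.4),.0815),"s",atz("side",(269.3,235.4),.0815))
E
```

```text
w [ 0.45030792 -0.05823566  0.0815    ] collar [ 0.4502692  -0.05797701  0.058     ]
t [ 0.45269765 -0.06281665  0.0815    ] s [ 0.44866442 -0.05900239  0.0815    ]
```

```bash
python3 - <<'E'
from h import *
Rt=np.array([[-.9085,.418,0],[.418,.9085,0],[0,0,-1.]])
go([.491,-.077,.115],Rt)
E
```

```text
t 6.85 pos [ 0.5124 -0.089   0.1781] share [0.0405 0.0035 0.1052] [-0.0004 -0.0048  0.0045] F [ 0.29  0.21 -0.44] w 0.0416
```

Emit:
apply_moves --pt "0.01 0.001 0.03 0 -0.005 0.004" --pt "0.02 0.002 0.06 0 -0.005 0.004" --pt "0.03 0.003 0.085 0 -0.005 0.004" --pt "0.04 0.0035 0.105 0 -0.005 0.004" --pt "0.04 0.0035 0.105 0 -0.005 0.004"

```text
t: 7.27
eef_pos: [0.4885, -0.0763, 0.1132]
orientation: [[-0.909, 0.417, -0.005], [0.417, 0.909, 0.001], [0.005, -0.002, -1.0]]
force: [0.3, 0.8, -0.6]
gripper_width: 0.0418
```

Emit:
apply_moves --pt "0 0 0 0 0 0" --pt "0 0 0 0 0 0" --pt "0 0 0 0 0 0" --pt "0 0 0 0 0 0" --pt "0 0 0 0 0 0"

```text
t: 7.68
eef_pos: [0.4892, -0.0765, 0.1138]
orientation: [[-0.909, 0.417, -0.004], [0.417, 0.909, 0.0], [0.004, -0.001, -1.0]]
force: [-0.4, 0.5, -0.2]
gripper_width: 0.0421
```

```bash
python3 - <<'E'
from h import *
im=snap("wrist","pics/w9.png")
Rt=np.array([[-.9085,.418,0],[.418,.9085,0],[0,0,-1.]])
go([.4502,-.0582,.105],Rt); p=proj("wrist",[.4502,-.0582,.0815]); print(p)
x,y=(p-35).astype(int); print(x,y); crop("pics/w9.png","pics/c12.png",x,y,70,70,9)
s=manip.sense(); crop("pics/w9.png","pics/c13.png",200,190,160,120,5)
E
```

```text
t 7.7333 pos [ 0.489  -0.0765  0.1137] share [0.0714 0.0007 0.0148] [-0.0018 -0.0052  0.0008] F [ 0.26  0.38 -1.65] w 0.0417
[276.95024343 173.67245347]
241 138
```

View pics/c12.png

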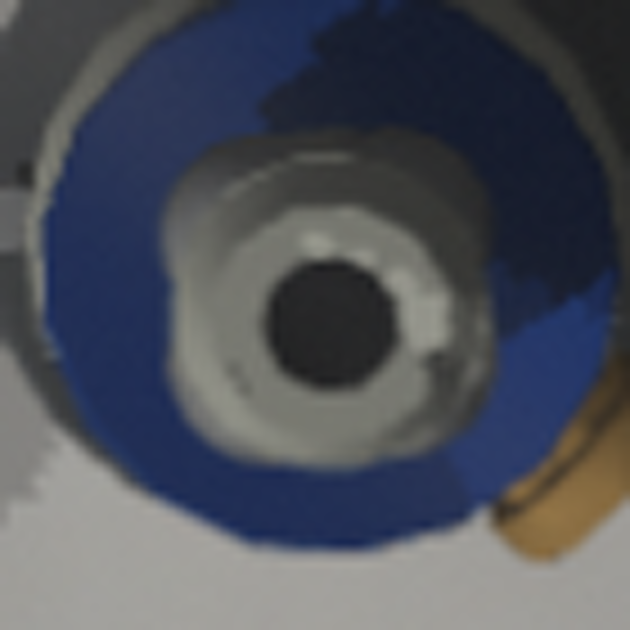

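View pics/w9.png

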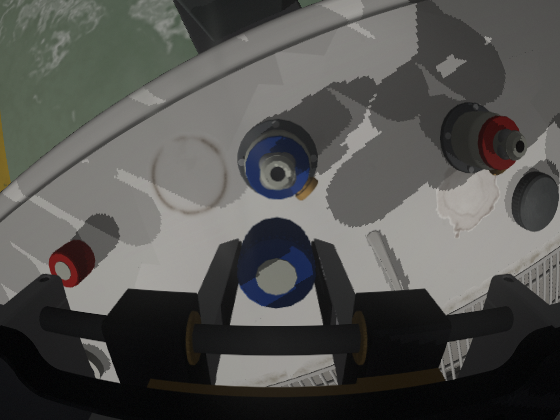

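View pics/c13.png

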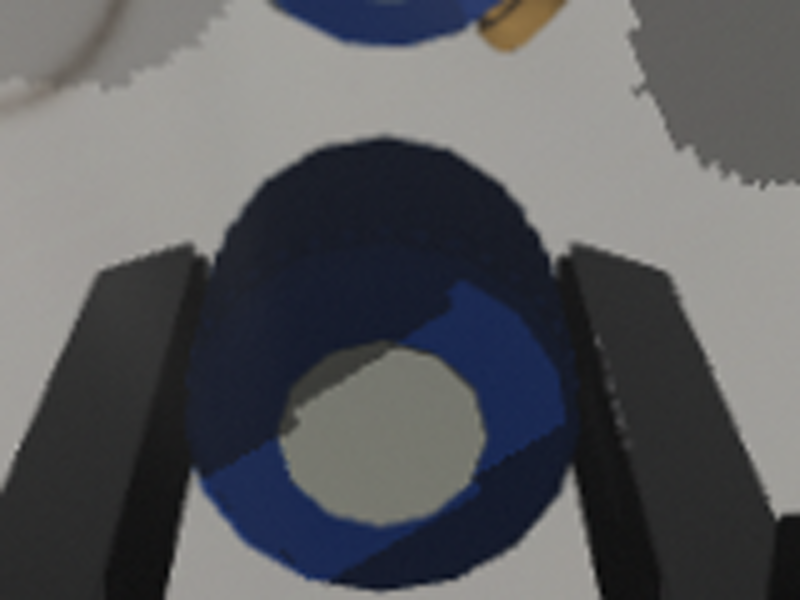

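```bash
python3 - <<'E'
from h import *
Rt=np.array([[-.9085,.418,0],[.418,.9085,0],[0,0,-1.]])
c=np.load("pics/w9.png.npy")
S=atz("wrist",(277.4,173.6),.0815); print(S, manip.get_calibration("wrist")["tvec"].round(4)-c[3:].round(4))
T=S-Rt@np.array([-.0003,-.0003,0]); print(T)
T[2]=.108; go(T,Rt)
E
```

```text
[ 0.45027968 -0.05791018  0.0815    ] [1.e-04 2.e-04 1.e-04]
[ 0.45013253 -0.05751223  0.0815    ]
t 7.7333 pos [ 0.489  -0.0765  0.1137] share [0.072  0.0017 0.0098] [-0.0018 -0.0052  0.0008] F [ 0.26  0.38 -1.65] w 0.0417
```

Emit:
apply_moves --pt "0.02 0 0 -0.002 -0.005 0" --pt "0.04 0.001 0 -0.002 -0.005 0" --pt "0.06 0.0015 0.004 -0.002 -0.005 0" --pt "0.072 0.0015 0.008 -0.002 -0.005 0" --pt "0.072 0.0015 0.01 -0.002 -0.005 0"

```text
t: 8.15
eef_pos: [0.4485, -0.057, 0.1078]
orientation: [[-0.909, 0.417, -0.002], [0.417, 0.909, 0.001], [0.002, -0.0, -1.0]]
force: [-0.5, -0.1, -0.6]
gripper_width: 0.042
```

Emit:
apply_moves --pt "0 0 0 0 0 0" --pt "0 0 0 0 0 0" --pt "0 0 0 0 0 0" --pt "0 0 0 0 0 0" --pt "0 0 0 0 0 0"

```text
t: 8.57
eef_pos: [0.449, -0.0572, 0.1078]
orientation: [[-0.909, 0.417, -0.001], [0.417, 0.909, 0.0], [0.001, -0.0, -1.0]]
force: [0.6, 0.2, -0.7]
gripper_width: 0.0418
```

```bash
python3 - <<'E'
from h import *
Rt=np.array([[-.9085,.418,0],[.418,.9085,0],[0,0,-1.]])
go([.4502,-.0578,.098],Rt)
im=snap("side","pics/s10.png"); print(proj("side",[.4502,-.0578,.0815])); crop("pics/s10.png","pics/c14.png",220,185,100,100,6)
E
```

```text
t 8.5667 pos [ 0.449  -0.0572  0.1078] share [-0.0023  0.      0.0164] [-0.0002 -0.0017  0.0015] F [ 0.56  0.18 -0.66] w 0.0418
[269.63640873 234.98567474]
```

View pics/c14.png

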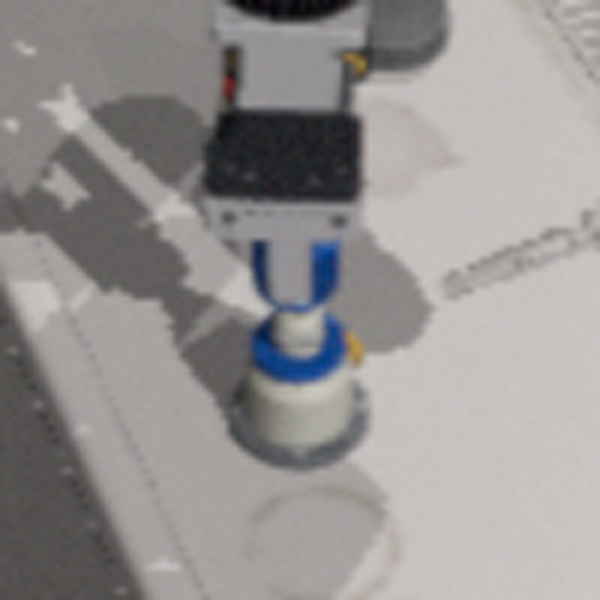

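Emit:
apply_moves --pt "-0.002 0 0.005 0 -0.002 0.001" --pt "-0.002 0 0.01 0 -0.002 0.001" --pt "-0.002 0 0.016 0 -0.002 0.001" --pt "-0.002 0 0.02 0 -0.002 0.001" --pt "-0.002 0 0.02 0 -0.002 0.001"

```text
t: 9.03
eef_pos: [0.4494, -0.0576, 0.0951]
orientation: [[-0.909, 0.418, -0.001], [0.418, 0.909, -0.0], [0.001, -0.001, -1.0]]
force: [0.4, 0.8, -0.4]
gripper_width: 0.0419
```

```bash
python3 - <<'E'
from h import *
Rt=np.array([[-.9085,.418,0],[.418,.9085,0],[0,0,-1.]])
go([.4502,-.0578,.086],Rt)
E
```

```text
t 9.0333 pos [ 0.4494 -0.0576  0.0951] share [-0.0013  0.0003  0.0152] [-0.0008 -0.0014  0.0007] F [ 0.37  0.84 -0.36] w 0.0419
```

Emit:
apply_moves --pt "-0.002 0 0.003 -0.001 -0.001 0.001" --pt "-0.002 0 0.006 -0.001 -0.001 0.001" --pt "-0.002 0 0.009 -0.001 -0.001 0.001" --pt "-0.002 0 0.012 -0.001 -0.001 0.001" --pt "-0.002 0 0.015 -0.001 -0.001 0.001"

```text
t: 9.45
eef_pos: [0.4505, -0.0581, 0.086]
orientation: [[-0.908, 0.418, -0.0], [0.418, 0.908, 0.0], [0.0, 0.0, -1.0]]
force: [0.4, 0.5, -0.6]
gripper_width: 0.0417
```

```bash
python3 - <<'E'
from h import *
Rt=np.array([[-.9085,.418,0],[.418,.9085,0],[0,0,-1.]])
go([.4502,-.0578,.080],Rt)
E
```

```text
t 9.45 pos [ 0.4505 -0.0581  0.086 ] share [0.0007 0.0002 0.01  ] [ 0.0003 -0.0004 -0.0003] F [ 0.39  0.48 -0.59] w 0.0417
```

Emit:
apply_moves --pt "0 0 0.002 0 0 0" --pt "0 0 0.004 0 0 0" --pt "0 0 0.006 0 0 0" --pt "0 0 0.008 0 0 0" --pt "0 0 0.01 0 0 0"

```text
t: 9.87
eef_pos: [0.4508, -0.0579, 0.0808]
orientation: [[-0.908, 0.418, 0.001], [0.418, 0.908, 0.0], [-0.0, 0.001, -1.0]]
force: [-1.5, 1.5, 14.4]
gripper_width: 0.0415
```

```bash
python3 - <<'E'
from h import *
Rt=np.array([[-.9085,.418,0],[.418,.9085,0],[0,0,-1.]])
go([.4502,-.0578,.0675],Rt)
E
```

```text
t 9.8667 pos [ 0.4508 -0.0579  0.0808] share [ 0.001  -0.0002  0.0222] [ 0.0009  0.0004 -0.0001] F [-1.52  1.45 14.37] w 0.0415
```

Emit:
apply_moves --pt "0.001 0 0.002 0 0 0" --pt "0.001 0 0.003 0 0 0" --pt "0.001 0 0.004 0 0 0" --pt "0.001 0 0.005 0 0 0" --pt "0.001 0 0.006 0 0 0"

```text
t: 10.28
eef_pos: [0.4506, -0.0578, 0.0778]
orientation: [[-0.908, 0.418, 0.002], [0.418, 0.908, 0.0], [-0.001, 0.001, -1.0]]
force: [-0.2, -0.3, 3.6]
gripper_width: 0.0417
```

```bash
python3 - <<'E'
from h import *
Rt=np.array([[-.9085,.418,0],[.418,.9085,0],[0,0,-1.]])
go([.4502,-.0578,.0675],Rt)
E
```

```text
t 10.2833 pos [ 0.4506 -0.0578  0.0778] share [ 0.0006 -0.0003  0.0171] [ 0.0013  0.0016 -0.0003] F [-0.23 -0.32  3.58] w 0.0417
```

Force dropped from 14.4 to 3.6 N, so the cap has clicked past the bumps. I'll continue down.

Emit:
apply_moves --pt "0.001 0 0.003 0.001 0.001 0" --pt "0.001 0 0.006 0.001 0.001 0" --pt "0.001 0 0.009 0.001 0.001 0" --pt "0.001 0 0.011 0.001 0.001 0" --pt "0.001 0 0.013 0.001 0.001 0"

```text
t: 10.7
eef_pos: [0.45, -0.0576, 0.0694]
orientation: [[-0.908, 0.418, 0.0], [0.418, 0.908, -0.0], [-0.0, -0.0, -1.0]]
force: [0.3, -0.5, -0.5]
gripper_width: 0.0416
```

```bash
python3 - <<'E'
from h import *
Rt=np.array([[-.9085,.418,0],[.418,.9085,0],[0,0,-1.]])
go([.4502,-.0578,.0675],Rt)
E
```

```text
t 10.7 pos [ 0.45   -0.0576  0.0694] share [-0.0005 -0.0002  0.0031] [-0.      0.     -0.0003] F [ 0.34 -0.47 -0.52] w 0.0416
```

Emit:
apply_moves --pt "0 0 0.001 0 0 0" --pt "0 0 0.002 0 0 0" --pt "0 0 0.003 0 0 0" --pt "0 0 0.0035 0 0 0" --pt "0 0 0.004 0 0 0"

```text
t: 11.12
eef_pos: [0.4498, -0.0575, 0.0674]
orientation: [[-0.908, 0.418, -0.0], [0.418, 0.908, 0.0], [0.0, 0.0, -1.0]]
force: [-1.5, 0.6, 9.7]
gripper_width: 0.0415
```

```bash
python3 - <<'E'
from h import *
Rt=np.array([[-.9085,.418,0],[.418,.9085,0],[0,0,-1.]])
go([.4502,-.0578,.0675],Rt)
E
```

```text
t 11.1167 pos [ 0.4498 -0.0575  0.0674] share [-0.0008 -0.0002 -0.0001] [ 0.0001 -0.0001 -0.0004] F [-1.5   0.56  9.67] w 0.0415
```

Emit:
apply_moves --pt "0 0 0.0008 0 0 0" --pt "0 0 0.001 0 0 0" --pt "0 0 0.0012 0 0 0" --pt "0 0 0.0012 0 0 0" --pt "0 0 0.0012 0 0 0"

```text
t: 11.53
eef_pos: [0.4499, -0.0575, 0.0675]
orientation: [[-0.908, 0.418, 0.0], [0.418, 0.908, 0.0], [-0.0, 0.0, -1.0]]
force: [-1.8, -0.6, 7.3]
gripper_width: 0.0418
```

```bash
python3 - <<'E'
from h import *
Rt=np.array([[-.9085,.418,0],[.418,.9085,0],[0,0,-1.]])
go([.4502,-.0578,.0675],Rt)
im=snap("side","pics/s11.png"); crop("pics/s11.png","pics/c15.png",220,185,100,100,6)
im=snap("wrist","pics/w11.png"); crop("pics/w11.png","pics/c16.png",200,190,160,120,5)
for i in range(4):
    manip.read_camera("top"); s=manip.sense(); print(s["t"],s["force"].round(2),s["eef_pos"].round(4))
E
```

```text
t 11.5333 pos [ 0.4499 -0.0575  0.0675] share [-0.0007 -0.0002 -0.0001] [ 0.0003  0.0005 -0.0005] F [-1.75 -0.64  7.28] w 0.0418
11.6833 [-1.1   0.25  8.12] [ 0.4499 -0.0575  0.0675]
11.7333 [-1.45  0.97  8.56] [ 0.4499 -0.0575  0.0675]
11.7833 [-1.61  0.3   8.23] [ 0.4498 -0.0575  0.0674]
11.8333 [-1.26  0.07  8.32] [ 0.4499 -0.0575  0.0675]
```

View pics/c15.png

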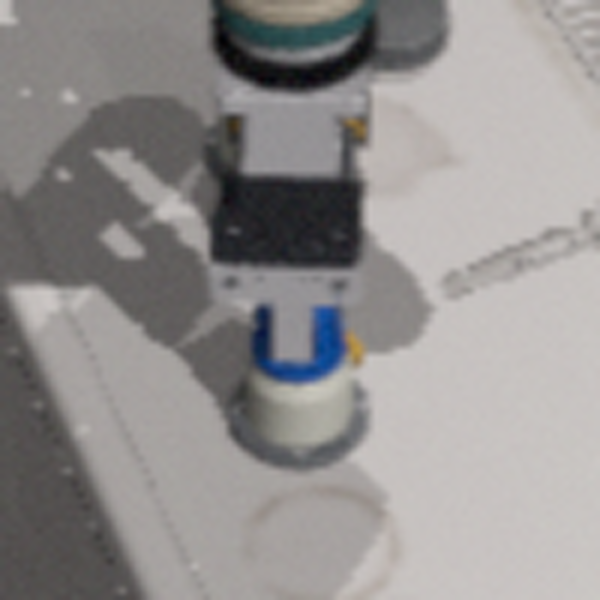

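View pics/c16.png

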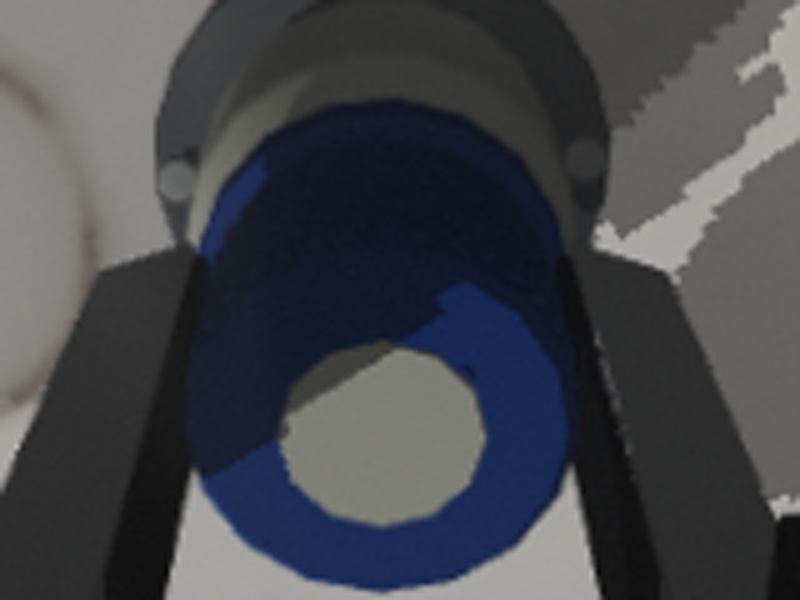

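The cap sits on the collar and has not slipped in the grip, but the push is only about 8 N. I'll raise it towards 15 N.

Emit:
apply_moves --pt "0 0 0.0015 0 0 0" --pt "0 0 0.002 0 0 0" --pt "0 0 0.0022 0 0 0" --pt "0 0 0.0022 0 0 0" --pt "0 0 0.0022 0 0 0"

```text
t: 12.25
eef_pos: [0.4499, -0.0575, 0.0674]
orientation: [[-0.908, 0.418, 0.001], [0.418, 0.908, 0.0], [-0.001, 0.001, -1.0]]
force: [-3.7, 0.1, 15.1]
gripper_width: 0.0416
```

```bash
python3 - <<'E'
from h import *
im=snap("wrist","pics/w12.png"); crop("pics/w12.png","pics/c17.png",200,190,160,120,5)
for i in range(6):
    manip.read_camera("top"); s=manip.sense(); print(round(s["t"],2),s["force"].round(2),s["eef_pos"].round(4),round(s["gripper_width"],4))
E
```

```text
12.35 [-2.49 -0.06 15.69] [ 0.4498 -0.0575  0.0674] 0.0415
12.4 [-3.44  0.64 15.39] [ 0.4498 -0.0575  0.0674] 0.0417
12.45 [-3.94 -0.17 15.3 ] [ 0.4498 -0.0575  0.0674] 0.0415
12.5 [-2.72  0.09 15.11] [ 0.4498 -0.0575  0.0674] 0.0413
12.55 [-3.35  1.59 14.65] [ 0.4499 -0.0575  0.0674] 0.0414
12.6 [-2.59  1.08 14.44] [ 0.4499 -0.0575  0.0674] 0.0419
```

View pics/c17.png

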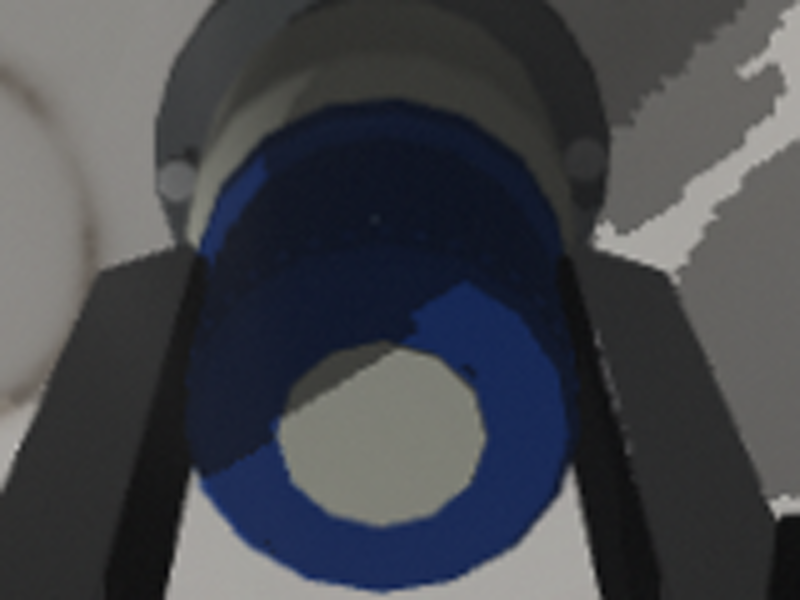

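```bash
python3 - <<'E'
from h import *
manip.read_camera("top"); s=manip.sense(); print(round(s["t"],2),s["force"].round(2),s["eef_pos"].round(4))
print(manip.hand_in())
E
```

```text
12.65 [-3.09  0.66 15.65] [ 0.4499 -0.0575  0.0674]
the job is handed in; nothing more can be done
None
```

I pressed the blue cap onto the outlet stud of the blue-collared filter head, through the click and down to the collar. The job was handed in at t ≈ 12.7 s with the gripper still holding the cap and pushing. Of the two blue caps, I took the one farther to the robot's right.

- **Click and seating:** The force rose to 14.4 N at the bumps, dropped to 3.6 N and then to about 0 N, and rose again at TCP z = 0.0674. That matches the height worked out for fully home (0.0675).
- **Final push:** The push held at about 15 N, with readings between 14.4 and 15.7 N. There is also a sideways force of about 3 N.
- **Grip:** The opening stayed at about 41.6 mm, and the last wrist picture shows the cap unmoved in the fingers and resting on the collar.
- **Other objects:** I did not touch the red cap, the red head or the other things on the worktop.

**Disagreements:** The top camera placed the cap and the stud about 3–5 mm away from where the wrist camera did. The side camera agreed with the wrist camera to within 2 mm, so I used the wrist values. My first push setting gave only about 8 N, so I raised it before handing in.

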